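# Open a plaster vase mould and hold its upper half

### The job

Open the three-part plaster mould that lies on its side: first draw the base piece straight back a few centimetres, so that its boss is right out of the end, and leave it standing on the bench, then lift the upper half straight up off its keys without disturbing the soft vase in the lower half. Carry the upper half level about 25 cm to one side, so that the vase can be reached from above, and finish while holding it there in the gripper, still and level, its underside about 20 cm above the bench. Leave the lower half and the other things on the bench where they are.

Things in the scene. Friction and masses are not known exactly. Their poses are not given: they have to be found in the camera images.
- lower_half: Lower half of the mould: loose white plaster block 140 x 62 x 44 mm, 0.42 kg, on the bench under the upper half. Origin: centre of its underside. x: along the length, from the base piece (-x end) to the round pour opening (+x end); y: across the 62 mm width; z up. Its top, 44 mm up, is the joint face, with four dome keys 5.5 mm high and the hollow in which the vase lies.
- upper_half: Upper half: white plaster block 140 x 62 x 44 mm, 0.3 to 0.5 kg, flush on the lower half (88 mm high in all); a thin grey line marks the joint. Origin: centre of its underside (joint face), axes as the lower half's. Balances at mid length. Grasp it across the 62 mm width, above the joint. Play on keys and vase 1.2 mm; free to go sideways once 25 mm up. A 30 N grip carries it.
- base_piece: Base piece: loose white plaster block 34 mm thick (x), 62 wide (y), 88 high, 0.2 kg, standing shut against the halves' -x end. Origin: centre of its underside, 87.5 mm from the lower half's, same axes. A round boss 30 mm across, 8 mm long, on its +x face 44 mm up sits in both halves: it comes out only along the mould's -x. Grasp across the 62 mm, 35 mm or more up.
- vase_cast: Soft cream clay cast of a small vase, 127 mm long, 34 mm across the belly, 60 g, hidden along the middle of the mould, half in each half; stands 17 mm above the joint face. Origin: on its axis, at the middle of the mould's length, 44 mm above the bench. x: from foot to mouth.
- small_mould: Another, shut, small plaster mould standing upright, 70 x 58 x 91 mm. To be left where it is. Origin: centre of its underside.
- jug: White plastic measuring mug with a handle on its +y side, 84 mm across, 92 mm high. To be left where it is. Origin: centre of its underside.
- bowl: White porcelain bowl, 116 mm across, 50 mm high. To be left where it is. Origin: centre of its underside.
- scraper: Spatula with a wooden handle, 180 mm long, lying flat. To be left where it is. Origin: underside, about the middle of its length.
Not all that is in view belongs to the job. Leave any blue or red look-alike of the upper_half alone.

How it is judged:
By the outcome, as a careful person would: the job done as asked, in the order asked, and still so for the second after the job is handed in, while the arm keeps its last pose, push and grip.
It also fails if it takes over 58 s, if anything falls off the work surface, if the arm or the gripper's body presses on something with over 40 N, if the wrist force passes 120 N, or if a joint passes its speed limit or range.

### The arm

A 6-joint arm with a two-finger parallel gripper is mounted at the origin on the work surface. World frame = base frame: x ahead of the robot, y to its left, z up, the work surface at z = 0. Lengths are in m, angles in rad, forces in N, time in s.
With the tool pointing down it reaches from about 0.35 to 0.975 m from the base axis. Payload 4.9 kg.
Tool frame: the origin (TCP) lies midway between the tips of the shut fingers; the grasp point (between the pads) lies manip.tcp_to_grasp behind it (manip.tcp_to_grasp is the distance from the TCP to the grasp point, in m); z points along the fingers, y is the line along which they close (so a half turn about z gives the same grasp; the last joint's range is limited). The gripper opens to 85 mm and grips with 20 to 120 N. Pads are 22 mm wide; open, the fingers measure 114 mm over their backs; the gripper's body (76 mm by 85 mm) begins 54 mm behind the grasp point. The pads swing forward as they close: fully open they stand 13 mm farther back than shut.
Start: joints at [1.125, 0.053, 1.613, -0, 1.476, -0.119], TCP at [0.201, 0.592, 0.231] pointing down, gripper open.
Joint ranges: [-3.01, 3.01], [-1.01, 2.22], [0.06, 2.58], [-1.02, 4.17], [0.09, 2.62], [-3.14, 3.14]. Speed limits (rad/s): [2.57, 2.57, 3.14, 3.14, 3.14, 3.14].

### API

Orientations are given as a unit quaternion [w, x, y, z].
In Python, from plant import manip, grab_frame, calibration, job_done gives the robot as it stands.
- The arm moves only by the tool send_rows, never from a script. Its argument "rows" is a list of rows, each an object of numbers: "x", "y", "z": the shift along the tool's x, y, z normalised to -1 to 1, where 1 is 15 cm; "wx", "wy", "wz": the turn, a rotation vector about the tool's x, y, z normalised to -1 to 1, where 1 is pi/4 rad; "hand": the opening, from -1 (shut) to 1 (fully open). In form: [{"x": .., "y": .., "z": .., "wx": .., "wy": .., "wz": .., "hand": ..}, ...]. A call has exactly 10 rows; each row shifts and turns the commanded pose from where the row before left it, along the tool's axes as they then stand; what a row does not reach is not made up. A row lasts 1/12 s, in which the tool goes at most 41.7 mm and 7.16 degrees, less where a joint would pass 70% of its speed; a pose out of reach is approached as far as the arm can. A call with a number of a shift or a turn outside -1 to 1 is refused whole. A call with a gripper value outside its range is refused whole. The fingers move at their own pace and stop on an object; the grip force is fixed at half the most. Time passes only in rows, so rows that do not move let the fingers close, or fill a call up. It gives the time, the measured TCP pose, the force, the opening and the grip force at its end, in the units of the state.
- manip.state(): the state, without advancing time (a new reading comes with each control period).
- grab_frame(name): name is "scene" or "top"; returns the picture (480x640x3 uint8, blue, green, red); there is no depth.
- calibration(name): a dict with "camera_matrix" (3x3 intrinsics, pixels), "R" (3x3) and "t" (3): a world point X has camera coordinates R X + t. Camera axes: x right, y down, z forward; pixel columns grow to the right and rows downward; lengths in m; the calibration is good to about 2 mm. A picture is of the moment at which its call begins. calibration takes no time and is no camera call.
- job_done(): hands the job in; it is judged then, once.
The state is a dict: "time": time; "joint_pos": joint angles; "joint_vel": joint speeds; "joint_efforts": joint torques, N m; "tool_pos": TCP position; "tool_rot": TCP orientation; "contact_force": force on the tool from outside, world axes, zero at the start; "ft_torque": the same for the moment, N m; "gripper_width": opening from 0.0 (shut) to 1.0 (fully open); "grasp_force": force on a finger pad.
Only numpy, scipy, OpenCV 4.12 (cv2) and the standard library are available. Lean on these libraries where they do the work, as an engineer would, in place of code of your own. Each camera call takes 0.05 s, during which the arm holds its last target. There are 200 camera calls.

## Working session

There is one attempt and no reset: what is moved stays moved. The work goes in short steps, Python scripts to look and compute and a tool call to move; the robot and the scene stay as the last step left them, time stands still between calls to the robot, and variables do not carry over. Pictures are saved under pics/ and viewed, at most 10 in all, crops included, and the job is handed in when it is done.

Besides the shell and the picture viewer there is one more tool, called as a command line: name --argument value ..., lists and objects as JSON in quotes. send_rows: Moves the arm, as the interface text tells. Scaled input: -1 to 1 covers 15 cm each way for a shift and pi/4 rad each way for a turn. Its arguments: {"type":"object","properties":{"rows":{"type":"array","items":{"type":"object","properties":{"x":{"type":"number","minimum":-1,"maximum":1},"y":{"type":"number","minimum":-1,"maximum":1},"z":{"type":"number","minimum":-1,"maximum":1},"wx":{"type":"number","minimum":-1,"maximum":1},"wy":{"type":"number","minimum":-1,"maximum":1},"wz":{"type":"number","minimum":-1,"maximum":1},"hand":{"type":"number"}}}}},"required":["rows"]}

```bash
mkdir -p pics; ls
python3 - <<'E'
from plant import manip, grab_frame, calibration
import cv2
for n in("scene","top"):
    cv2.imwrite(f"pics/{n}0.png",grab_frame(n)); c=calibration(n); print(n,c)
s=manip.state(); print({k:s[k] for k in("time","tool_pos","tool_rot","gripper_width","contact_force")},manip.tcp_to_grasp)
E
```

```text
pics
scene {'camera_matrix': array([[554.32155811,   0.        , 320.53303536],
       [  0.        , 554.32155811, 245.56366439],
       [  0.        ,   0.        ,   1.        ]]), 'R': array([[-0.67648037,  0.73642973,  0.00675006],
       [ 0.56661696,  0.52630244, -0.63399603],
       [-0.4704461 , -0.42506117, -0.77330684]]), 't': array([ 0.36953625, -0.25844909,  1.79249775])}
top {'camera_matrix': array([[500.51519044,   0.        , 319.31370868],
       [  0.        , 500.51519044, 247.57420975],
       [  0.        ,   0.        ,   1.        ]]), 'R': array([[-0.01660317, -0.99985795, -0.00289953],
       [-0.99543154,  0.01680223, -0.09398795],
       [ 0.09402332,  0.00132578, -0.99556911]]), 't': array([0.01073882, 0.54838374, 1.14115993])}
{'time': 0.1, 'tool_pos': array([0.20038515, 0.59142375, 0.23019173]), 'tool_rot': array([-2.53027124e-04,  1.62674161e-01,  9.86679417e-01, -8.83472869e-04]), 'gripper_width': 0.9973358263641776, 'contact_force': array([-0.00687073, -0.40964306, -0.27728854])} 0.0187
```

View pics/scene0.png

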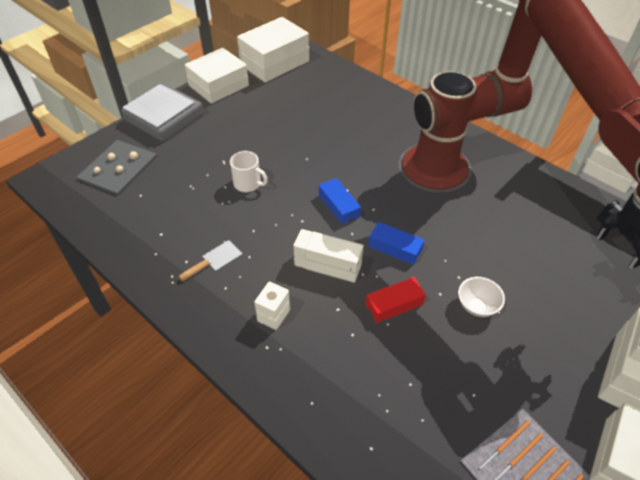

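View pics/top0.png

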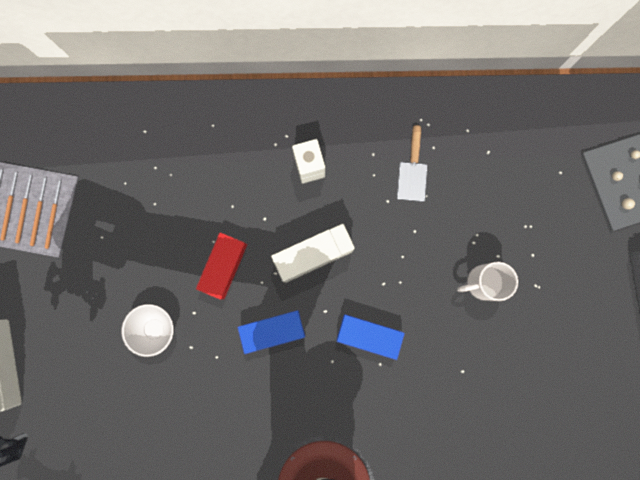

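Candidates for the mould are the white block at top (313,253), the small shut mould (308,160), the blue blocks (271,332) and (370,337), and the red block (221,266). By the description it is the white 174 mm block at (313,253), with the base piece at its right end. I'll check this in a close crop.

Run:
```python
import cv2,numpy as np
t=cv2.imread("pics/top0.png")[215:295,260:366]; s=cv2.imread("pics/scene0.png")[220:290,285:370]
a=cv2.resize(t,None,fx=7,fy=7,interpolation=cv2.INTER_CUBIC)
cv2.imwrite("pics/ct.png",a)
cv2.imwrite("pics/cs.png",cv2.resize(s,None,fx=8,fy=8,interpolation=cv2.INTER_CUBIC))
```

```text
(no output)
```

View pics/ct.png

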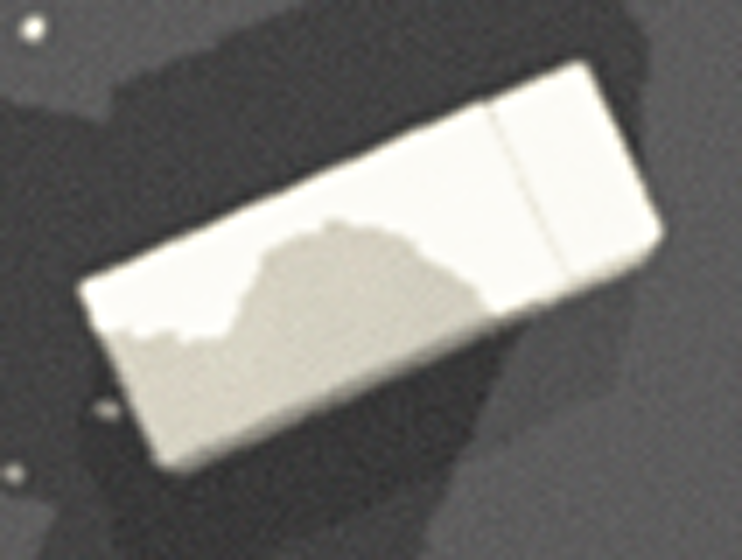

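View pics/cs.png

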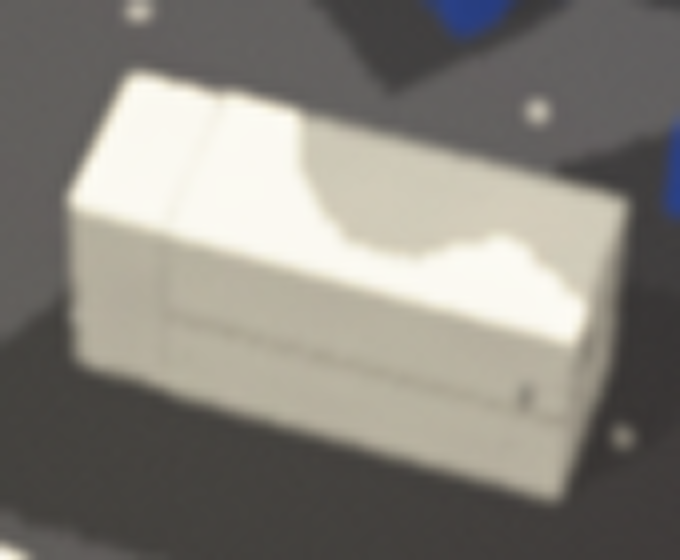

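The crop confirms the choice. The top face has corners at (80,287), (583,62), (663,235) and (160,463), with the base seam from (487,103) to (573,278). The side view shows the joint line and the base seam at the left end. Next I fit the pose.

```bash
cat > h.py <<'E'
import numpy as np
from plant import calibration
from scipy.optimize import least_squares
def proj(n,X):
    c=calibration(n); p=(c["R"]@np.asarray(X,float).T).T+c["t"]; p=p@c["camera_matrix"].T; return p[:,:2]/p[:,2:]
E
python3 - <<'E'
from h import *
H=.088
T=[((70,-31,88),(80,287)),((-104.5,-31,88),(583,62)),((70,31,88),(158,462)),((-104.5,31,88),(664,237)),((-70.5,-31,88),(487,103)),((-70.5,31,88),(573,278))]
S=[((-104.5,-31,88),(70,203)),((-104.5,31,88),(130,72)),((70,-31,88),(575,345)),((70,31,88),(628,203)),((-104.5,-31,0),(75,362)),((70,-31,0),(560,500)),((-70.5,31,88),(222,95)),((-70.5,-31,88),(166,233))]
def cv(L,f,o): return np.array([a for a,_ in L])/1e3, (np.array([b for _,b in L])+.5)/f-.5+o
TL,TP=cv(T,7,np.array([260,215])); SL,SP=cv(S,8,np.array([285,220]))
def W(p,L):
    c,s=np.cos(p[2]),np.sin(p[2]); return L@np.array([[c,s,0],[-s,c,0],[0,0,1]])+[p[0],p[1],0]
def rt(p): return (proj("top",W(p,TL))-TP)
def rs(p): return (proj("scene",W(p,SL))-SP)
for nm,f in(("top",rt),("scene",rs),("both",lambda p:np.vstack([rt(p),rs(p)]))):
    r=least_squares(lambda p:f(p).ravel(),[.45,0,2.0]); print(nm,r.x,np.degrees(r.x[2]),np.round(f(r.x),1).tolist())
p=r.x
print("base",W(p,np.array([[-.0875,0,0]])),"upper",W(p,np.array([[0,0,0.]])))
from plant import manip
from scipy.spatial.transform import Rotation as R
q=manip.state()["tool_rot"]; print(R.from_quat(np.roll(q,-1)).as_matrix().round(3))
# other objects centres (rough): 
def back(n,uv,z):
    c=calibration(n); d=c["R"].T@np.linalg.solve(c["camera_matrix"],[*uv,1]); o=-c["R"].T@c["t"]; return (o+d*(z-o[2])/d[2]).round(3)
for nm,uv,z in(("small",(309,158),.09),("bowl",(148,331),.05),("jug",(497,281),.09),("red",(222,266),.04),("blue1",(271,332),.04),("blue2",(370,337),.04),("scr",(412,180),0)): print(nm,back("top",uv,z))
E
```

```text
top [0.52662605 0.0316361  1.97738459] 113.29579174547685 [[0.0, -0.3], [0.2, -0.4], [0.3, 0.4], [0.3, -0.0], [-0.0, -0.0], [-0.7, 0.4]]
scene [0.52924418 0.03256093 1.98408141] 113.6794908670287 [[-0.4, 0.2], [0.2, -0.2], [-0.1, -0.4], [-0.1, -0.2], [0.0, 0.5], [-0.1, 0.2], [0.6, 0.1], [-0.2, -0.3]]
both [0.52764941 0.03187711 1.97949145] 113.41650559018517 [[-0.1, -0.7], [0.0, -1.0], [0.2, -0.0], [0.2, -0.6], [-0.2, -0.5], [-0.9, -0.1], [-0.1, -0.4], [0.6, -0.7], [0.0, -0.8], [0.1, -0.5], [0.3, -0.1], [0.0, -0.3], [0.9, -0.4], [-0.0, -0.9]]
base [[ 0.56242299 -0.04841641  0.        ]] upper [[0.52764941 0.03187711 0.        ]]
[[-0.947  0.321 -0.001]
 [ 0.321  0.947 -0.002]
 [ 0.    -0.002 -1.   ]]
small [0.744 0.021 0.09 ]
bowl [0.364 0.39  0.05 ]
jug [ 0.462 -0.386  0.09 ]
red [0.508 0.226 0.04 ]
blue1 [0.357 0.114 0.04 ]
blue2 [ 0.342 -0.11   0.04 ]
scr [ 0.711 -0.225 -0.   ]
```

send_rows --rows '[{"wz": 0.133, "hand": 1}, {"wz": 0.133, "hand": 1}, {"wz": 0.133, "hand": 1}, {"wz": 0.133, "hand": 1}, {"wz": 0.133, "hand": 1}, {"wz": 0.133, "hand": 1}, {"wz": 0.133, "hand": 1}, {"wz": 0.133, "hand": 1}, {"hand": 1}, {"hand": 1}]'

```text
invalid input at $.rows[0]: expected keys x, y, z, wx, wy, wz, hand
```

send_rows --rows '[{"x": -0.2444, "y": 0.026, "hand": 1}, {"x": -0.2444, "y": 0.026, "hand": 1}, {"x": -0.2444, "y": 0.026, "hand": 1}, {"x": -0.2444, "y": 0.026, "hand": 1}, {"x": -0.2444, "y": 0.026, "hand": 1}, {"x": -0.2444, "y": 0.026, "hand": 1}, {"x": -0.2444, "y": 0.026, "hand": 1}, {"x": -0.2444, "y": 0.026, "hand": 1}, {"x": -0.2444, "y": 0.026, "hand": 1}, {"x": -0.2444, "y": 0.026, "hand": 1}]'

```text
invalid input at $.rows[0]: expected keys x, y, z, wx, wy, wz, hand
```

send_rows --rows '[{"x": -0.2444, "y": 0.026, "hand": 1}, {"x": -0.2444, "y": 0.026, "hand": 1}, {"x": -0.2444, "y": 0.026, "hand": 1}, {"x": -0.2444, "y": 0.026, "hand": 1}, {"x": -0.2444, "y": 0.026, "hand": 1}, {"x": -0.2444, "y": 0.026, "hand": 1}, {"x": -0.2444, "y": 0.026, "hand": 1}, {"x": -0.2444, "y": 0.026, "hand": 1}, {"hand": 1}, {"hand": 1}]'

```text
invalid input at $.rows[0]: expected keys x, y, z, wx, wy, wz, hand
```

```bash
cat >> h.py <<'E'
from plant import manip
from scipy.spatial.transform import Rotation as Ro
def go(target,yaw=113.4):
    "remaining shift in tool axes (units of 15 cm), turn to level at yaw (units pi/4)"
    s=manip.state(); R=Ro.from_quat(np.roll(s["tool_rot"],-1)).as_matrix(); c,q=np.cos(np.radians(yaw)),np.sin(np.radians(yaw))
    D=np.array([[c,q,0],[q,-c,0],[0,0,-1.]])
    print("t",round(s["time"],2),"pos",s["tool_pos"].round(4),"w",round(s["gripper_width"],3),"gf",round(s["grasp_force"],1),"F",s["contact_force"].round(2),"vel",np.abs(s["joint_vel"]).max().round(3))
    print("shift/turn units",(R.T@(np.array(target)-s["tool_pos"])/.15).round(4),(Ro.from_matrix(R.T@D).as_rotvec()/(np.pi/4)).round(4))
E
python3 -c "
from h import *
go([.5632,-.0502,.2302]); print(manip.state()['joint_pos'])"
```

```text
t 0.1 pos [0.2004 0.5914 0.2302] w 0.997 gf 0.0 F [-0.01 -0.41 -0.28] vel 0.003
shift/turn units [-3.6639 -3.2746  0.0051] [-2.3000e-03  7.0000e-04  1.0639e+00]
[ 1.12501416e+00  5.33053242e-02  1.61413198e+00 -6.36550467e-06
  1.47599332e+00 -1.18980795e-01]
```

All keys are needed in every row.

send_rows --rows '[{"x": 0, "y": 0, "z": 0, "wx": 0, "wy": 0, "wz": 0.133, "hand": 1}, {"x": 0, "y": 0, "z": 0, "wx": 0, "wy": 0, "wz": 0.133, "hand": 1}, {"x": 0, "y": 0, "z": 0, "wx": 0, "wy": 0, "wz": 0.133, "hand": 1}, {"x": 0, "y": 0, "z": 0, "wx": 0, "wy": 0, "wz": 0.133, "hand": 1}, {"x": 0, "y": 0, "z": 0, "wx": 0, "wy": 0, "wz": 0.133, "hand": 1}, {"x": 0, "y": 0, "z": 0, "wx": 0, "wy": 0, "wz": 0.133, "hand": 1}, {"x": 0, "y": 0, "z": 0, "wx": 0, "wy": 0, "wz": 0.133, "hand": 1}, {"x": 0, "y": 0, "z": 0, "wx": 0, "wy": 0, "wz": 0.133, "hand": 1}, {"x": 0, "y": 0, "z": 0, "wx": 0, "wy": 0, "wz": 0, "hand": 1}, {"x": 0, "y": 0, "z": 0, "wx": 0, "wy": 0, "wz": 0, "hand": 1}]'

```text
time: 0.93
tool_pos: [0.2005, 0.5916, 0.2307]
tool_rot: [0.0, 0.548, 0.837, -0.0]
contact_force: [-0.2, -0.2, 0.4]
gripper_width: 0.998
grasp_force: 0.0
```

send_rows --rows '[{"x": -0.244, "y": 0.026, "z": 0, "wx": 0, "wy": 0, "wz": 0, "hand": 1}, {"x": -0.244, "y": 0.026, "z": 0, "wx": 0, "wy": 0, "wz": 0, "hand": 1}, {"x": -0.244, "y": 0.026, "z": 0, "wx": 0, "wy": 0, "wz": 0, "hand": 1}, {"x": -0.244, "y": 0.026, "z": 0, "wx": 0, "wy": 0, "wz": 0, "hand": 1}, {"x": -0.244, "y": 0.026, "z": 0, "wx": 0, "wy": 0, "wz": 0, "hand": 1}, {"x": -0.244, "y": 0.026, "z": 0, "wx": 0, "wy": 0, "wz": 0, "hand": 1}, {"x": -0.244, "y": 0.026, "z": 0, "wx": 0, "wy": 0, "wz": 0, "hand": 1}, {"x": -0.244, "y": 0.026, "z": 0, "wx": 0, "wy": 0, "wz": 0, "hand": 1}, {"x": -0.244, "y": 0.026, "z": 0, "wx": 0, "wy": 0, "wz": 0, "hand": 1}, {"x": -0.244, "y": 0.026, "z": 0, "wx": 0, "wy": 0, "wz": 0, "hand": 1}]'

```text
time: 1.77
tool_pos: [0.3822, 0.2698, 0.2313]
tool_rot: [0.0, 0.548, 0.837, 0.0]
contact_force: [2.0, -0.0, -0.3]
gripper_width: 0.997
grasp_force: 0.0
```

send_rows --rows '[{"x": -0.244, "y": 0.026, "z": 0, "wx": 0, "wy": 0, "wz": 0, "hand": 1}, {"x": -0.244, "y": 0.026, "z": 0, "wx": 0, "wy": 0, "wz": 0, "hand": 1}, {"x": -0.244, "y": 0.026, "z": 0, "wx": 0, "wy": 0, "wz": 0, "hand": 1}, {"x": -0.244, "y": 0.026, "z": 0, "wx": 0, "wy": 0, "wz": 0, "hand": 1}, {"x": -0.244, "y": 0.026, "z": 0, "wx": 0, "wy": 0, "wz": 0, "hand": 1}, {"x": -0.244, "y": 0.026, "z": 0, "wx": 0, "wy": 0, "wz": 0, "hand": 1}, {"x": -0.244, "y": 0.026, "z": 0, "wx": 0, "wy": 0, "wz": 0, "hand": 1}, {"x": -0.244, "y": 0.026, "z": 0, "wx": 0, "wy": 0, "wz": 0, "hand": 1}, {"x": 0, "y": 0, "z": 0, "wx": 0, "wy": 0, "wz": 0, "hand": 1}, {"x": 0, "y": 0, "z": 0, "wx": 0, "wy": 0, "wz": 0, "hand": 1}]'

```text
time: 2.6
tool_pos: [0.527, 0.0137, 0.231]
tool_rot: [-0.0, 0.55, 0.835, -0.0]
contact_force: [-1.0, 1.0, 0.9]
gripper_width: 0.999
grasp_force: 0.0
```

```bash
python3 -c "
from h import *
go([.5632,-.0502,.2302]); print(manip.state()['joint_pos'])"
```

```text
t 2.6 pos [0.527  0.0137 0.231 ] w 0.999 gf 0.0 F [-1.01  1.05  0.88] vel 0.047
shift/turn units [-0.4866  0.0532  0.0047] [-0.0009 -0.0009 -0.0017]
[-1.15435082e-01 -1.82702103e-01  1.83801227e+00  2.60643173e-04
  1.48726016e+00 -5.22535588e-01]
```

send_rows --rows '[{"x": -0.243, "y": 0.027, "z": 0, "wx": 0, "wy": 0, "wz": 0, "hand": 1}, {"x": -0.243, "y": 0.027, "z": 0, "wx": 0, "wy": 0, "wz": 0, "hand": 1}, {"x": 0, "y": 0, "z": 0, "wx": 0, "wy": 0, "wz": 0, "hand": 1}, {"x": 0, "y": 0, "z": 0.15, "wx": 0, "wy": 0, "wz": 0, "hand": 1}, {"x": 0, "y": 0, "z": 0.15, "wx": 0, "wy": 0, "wz": 0, "hand": 1}, {"x": 0, "y": 0, "z": 0.15, "wx": 0, "wy": 0, "wz": 0, "hand": 1}, {"x": 0, "y": 0, "z": 0.15, "wx": 0, "wy": 0, "wz": 0, "hand": 1}, {"x": 0, "y": 0, "z": 0.1, "wx": 0, "wy": 0, "wz": 0, "hand": 1}, {"x": 0, "y": 0, "z": 0, "wx": 0, "wy": 0, "wz": 0, "hand": 1}, {"x": 0, "y": 0, "z": 0, "wx": 0, "wy": 0, "wz": 0, "hand": 1}]'

```text
time: 3.43
tool_pos: [0.5621, -0.0472, 0.1255]
tool_rot: [-0.001, 0.548, 0.836, -0.0]
contact_force: [1.2, -0.5, 0.2]
gripper_width: 0.998
grasp_force: 0.0
```

Run:
```python
from h import *
go([.5632,-.0502,.045])
from plant import grab_frame
import cv2
s=cv2.resize(grab_frame("scene")[190:300,265:405],None,fx=4,fy=4,interpolation=cv2.INTER_CUBIC)
t=cv2.resize(grab_frame("top")[200:310,255:395],None,fx=4,fy=4,interpolation=cv2.INTER_CUBIC)
cv2.imwrite("pics/a1.png",np.hstack([s,t])[:, :] if 0 else cv2.resize(np.vstack([s,t]),None,fx=.68,fy=.68))
```

```text
t 3.43 pos [ 0.5621 -0.0472  0.1255] w 0.998 gf 0.0 F [ 1.17 -0.5   0.24] vel 0.046
shift/turn units [-2.220e-02 -1.000e-04  5.369e-01] [-0.0022 -0.002   0.0028]
```

View pics/a1.png

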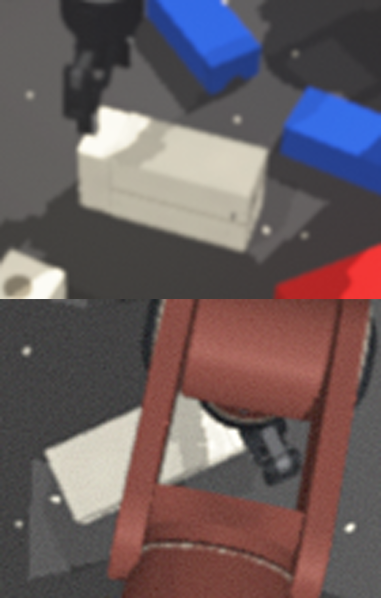

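The gripper is open above the base piece (top crop about (265,450)), aligned across its width. I'm going down.

send_rows --rows '[{"x": -0.02, "y": 0, "z": 0, "wx": 0, "wy": 0, "wz": 0, "hand": 1}, {"x": 0, "y": 0, "z": 0.1, "wx": 0, "wy": 0, "wz": 0, "hand": 1}, {"x": 0, "y": 0, "z": 0.1, "wx": 0, "wy": 0, "wz": 0, "hand": 1}, {"x": 0, "y": 0, "z": 0.1, "wx": 0, "wy": 0, "wz": 0, "hand": 1}, {"x": 0, "y": 0, "z": 0.1, "wx": 0, "wy": 0, "wz": 0, "hand": 1}, {"x": 0, "y": 0, "z": 0.1, "wx": 0, "wy": 0, "wz": 0, "hand": 1}, {"x": 0, "y": 0, "z": 0.035, "wx": 0, "wy": 0, "wz": 0, "hand": 1}, {"x": 0, "y": 0, "z": 0, "wx": 0, "wy": 0, "wz": 0, "hand": 0.6}, {"x": 0, "y": 0, "z": 0, "wx": 0, "wy": 0, "wz": 0, "hand": 0.6}, {"x": 0, "y": 0, "z": 0, "wx": 0, "wy": 0, "wz": 0, "hand": 0.6}]'

```text
time: 4.37
tool_pos: [0.5654, -0.0516, 0.0477]
tool_rot: [0.001, 0.549, 0.836, 0.0]
contact_force: [0.6, 0.1, 0.1]
gripper_width: 0.799
grasp_force: 0.0
```

```bash
python3 -c "
from h import *
go([.5632,-.0502,.045])"
```

```text
t 4.37 pos [ 0.5654 -0.0516  0.0477] w 0.799 gf 0.0 F [0.61 0.06 0.09] vel 0.004
shift/turn units [ 0.0145 -0.01    0.0182] [ 0.0028  0.0021 -0.    ]
```

send_rows --rows '[{"x": 0, "y": 0, "z": 0, "wx": 0, "wy": 0, "wz": 0, "hand": 0.55}, {"x": 0, "y": 0, "z": 0, "wx": 0, "wy": 0, "wz": 0, "hand": 0.54}, {"x": 0, "y": 0, "z": 0, "wx": 0, "wy": 0, "wz": 0, "hand": 0.53}, {"x": 0, "y": 0, "z": 0, "wx": 0, "wy": 0, "wz": 0, "hand": 0.52}, {"x": 0, "y": 0, "z": 0, "wx": 0, "wy": 0, "wz": 0, "hand": 0.52}, {"x": 0, "y": 0, "z": 0, "wx": 0, "wy": 0, "wz": 0, "hand": 0.52}, {"x": 0, "y": 0, "z": 0, "wx": 0, "wy": 0, "wz": 0, "hand": 0.52}, {"x": 0, "y": 0, "z": 0, "wx": 0, "wy": 0, "wz": 0, "hand": 0.52}, {"x": 0, "y": 0, "z": 0, "wx": 0, "wy": 0, "wz": 0, "hand": 0.52}, {"x": 0, "y": 0, "z": 0, "wx": 0, "wy": 0, "wz": 0, "hand": 0.52}]'

```text
time: 5.2
tool_pos: [0.5642, -0.0513, 0.046]
tool_rot: [-0.0, 0.549, 0.836, -0.0]
contact_force: [0.6, -0.4, -0.4]
gripper_width: 0.759
grasp_force: 0.0
```

```bash
python3 -c "
from h import *
from plant import grab_frame
for i in range(4):
  go([.5632,-.0502,.045]); grab_frame('top')"
```

```text
t 5.2 pos [ 0.5642 -0.0513  0.046 ] w 0.759 gf 0.0 F [ 0.62 -0.4  -0.37] vel 0.001
shift/turn units [ 0.0094 -0.0032  0.0069] [-0.0001 -0.     -0.    ]
t 5.25 pos [ 0.5642 -0.0513  0.046 ] w 0.763 gf 0.0 F [ 0.2  -0.24  0.25] vel 0.002
shift/turn units [ 0.0092 -0.0032  0.0068] [-0.0001 -0.0001 -0.0001]
t 5.3 pos [ 0.5642 -0.0513  0.046 ] w 0.766 gf 0.0 F [ 0.1  -0.35 -0.22] vel 0.002
shift/turn units [ 0.0093 -0.0032  0.0069] [-0.0001 -0.     -0.0001]
t 5.35 pos [ 0.5642 -0.0513  0.046 ] w 0.759 gf 0.0 F [ 0.43 -0.1   0.37] vel 0.002
shift/turn units [ 0.0093 -0.0033  0.0069] [-0.0001 -0.0001 -0.0001]
```

There's no contact at 64.6 mm, so it is centred to about 1 mm. Closing.

send_rows --rows '[{"x": 0, "y": 0, "z": 0, "wx": 0, "wy": 0, "wz": 0, "hand": 0.49}, {"x": 0, "y": 0, "z": 0, "wx": 0, "wy": 0, "wz": 0, "hand": 0.47}, {"x": 0, "y": 0, "z": 0, "wx": 0, "wy": 0, "wz": 0, "hand": 0.45}, {"x": 0, "y": 0, "z": 0, "wx": 0, "wy": 0, "wz": 0, "hand": 0.4}, {"x": 0, "y": 0, "z": 0, "wx": 0, "wy": 0, "wz": 0, "hand": 0.3}, {"x": 0, "y": 0, "z": 0, "wx": 0, "wy": 0, "wz": 0, "hand": -1}, {"x": 0, "y": 0, "z": 0, "wx": 0, "wy": 0, "wz": 0, "hand": -1}, {"x": 0, "y": 0, "z": 0, "wx": 0, "wy": 0, "wz": 0, "hand": -1}, {"x": 0, "y": 0, "z": 0, "wx": 0, "wy": 0, "wz": 0, "hand": -1}, {"x": 0, "y": 0, "z": 0, "wx": 0, "wy": 0, "wz": 0, "hand": -1}]'

```text
time: 6.23
tool_pos: [0.5645, -0.0514, 0.0463]
tool_rot: [0.0, 0.549, 0.836, 0.0]
contact_force: [0.2, -0.1, 3.1]
gripper_width: 0.72
grasp_force: 65.5
```

send_rows --rows '[{"x": -0.015, "y": 0, "z": 0, "wx": 0, "wy": 0, "wz": 0, "hand": -1}, {"x": -0.02, "y": 0, "z": 0, "wx": 0, "wy": 0, "wz": 0, "hand": -1}, {"x": -0.02, "y": 0, "z": 0, "wx": 0, "wy": 0, "wz": 0, "hand": -1}, {"x": -0.02, "y": 0, "z": 0, "wx": 0, "wy": 0, "wz": 0, "hand": -1}, {"x": -0.03, "y": 0, "z": 0, "wx": 0, "wy": 0, "wz": 0, "hand": -1}, {"x": -0.04, "y": 0, "z": 0, "wx": 0, "wy": 0, "wz": 0, "hand": -1}, {"x": -0.04, "y": 0, "z": 0, "wx": 0, "wy": 0, "wz": 0, "hand": -1}, {"x": -0.05, "y": 0, "z": 0, "wx": 0, "wy": 0, "wz": 0, "hand": -1}, {"x": -0.05, "y": 0, "z": 0, "wx": 0, "wy": 0, "wz": 0, "hand": -1}, {"x": -0.02, "y": 0, "z": 0, "wx": 0, "wy": 0, "wz": 0, "hand": -1}]'

```text
time: 7.07
tool_pos: [0.5829, -0.0941, 0.0463]
tool_rot: [0.0, 0.549, 0.836, 0.0]
contact_force: [-0.8, 1.3, 6.6]
gripper_width: 0.719
grasp_force: 66.0
```

send_rows --rows '[{"x": 0, "y": 0, "z": 0, "wx": 0, "wy": 0, "wz": 0, "hand": -1}, {"x": 0, "y": 0, "z": 0, "wx": 0, "wy": 0, "wz": 0, "hand": -1}, {"x": 0, "y": 0, "z": 0, "wx": 0, "wy": 0, "wz": 0, "hand": 0.5}, {"x": 0, "y": 0, "z": 0, "wx": 0, "wy": 0, "wz": 0, "hand": 0.6}, {"x": 0, "y": 0, "z": 0, "wx": 0, "wy": 0, "wz": 0, "hand": 0.8}, {"x": 0, "y": 0, "z": 0, "wx": 0, "wy": 0, "wz": 0, "hand": 0.9}, {"x": 0, "y": 0, "z": 0, "wx": 0, "wy": 0, "wz": 0, "hand": 1}, {"x": 0, "y": 0, "z": 0, "wx": 0, "wy": 0, "wz": 0, "hand": 1}, {"x": 0, "y": 0, "z": 0, "wx": 0, "wy": 0, "wz": 0, "hand": 1}, {"x": 0, "y": 0, "z": 0, "wx": 0, "wy": 0, "wz": 0, "hand": 1}]'

```text
time: 7.9
tool_pos: [0.5824, -0.0933, 0.046]
tool_rot: [0.0, 0.549, 0.836, -0.0]
contact_force: [0.7, 0.7, 0.0]
gripper_width: 0.997
grasp_force: 0.0
```

Run:
```python
from h import *
go([.5276,.0319,.15])
from plant import grab_frame
import cv2
cv2.imwrite("pics/a2.png",cv2.resize(grab_frame("scene")[200:300,265:385],None,fx=5,fy=5,interpolation=cv2.INTER_CUBIC))
```

```text
t 7.9 pos [ 0.5824 -0.0933  0.046 ] w 0.997 gf 0.0 F [0.67 0.71 0.05] vel 0.002
shift/turn units [ 0.9107 -0.0037 -0.6931] [-0.0001  0.0001  0.0001]
```

View pics/a2.png

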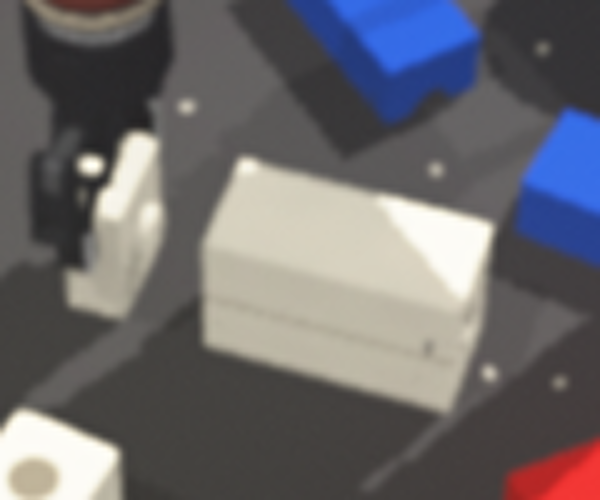

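The base piece stands free at crop (115,230), with its boss out and about a 4.5 cm gap. The halves are shut and unmoved at (345,285). Going over to the upper half.

send_rows --rows '[{"x": 0, "y": 0, "z": -0.08, "wx": 0, "wy": 0, "wz": 0, "hand": 1}, {"x": 0, "y": 0, "z": -0.16, "wx": 0, "wy": 0, "wz": 0, "hand": 1}, {"x": 0, "y": 0, "z": -0.2, "wx": 0, "wy": 0, "wz": 0, "hand": 1}, {"x": 0, "y": 0, "z": -0.2, "wx": 0, "wy": 0, "wz": 0, "hand": 1}, {"x": 0, "y": 0, "z": -0.16, "wx": 0, "wy": 0, "wz": 0, "hand": 1}, {"x": 0.18, "y": 0, "z": 0, "wx": 0, "wy": 0, "wz": 0, "hand": 1}, {"x": 0.2, "y": 0, "z": 0, "wx": 0, "wy": 0, "wz": 0, "hand": 1}, {"x": 0.2, "y": 0, "z": 0, "wx": 0, "wy": 0, "wz": 0, "hand": 1}, {"x": 0.2, "y": 0, "z": 0, "wx": 0, "wy": 0, "wz": 0, "hand": 1}, {"x": 0.13, "y": 0, "z": 0, "wx": 0, "wy": 0, "wz": 0, "hand": 1}]'

```text
time: 8.78
tool_pos: [0.5272, 0.0339, 0.1671]
tool_rot: [0.0, 0.549, 0.836, 0.0]
contact_force: [-0.2, 0.1, 0.2]
gripper_width: 0.998
grasp_force: 0.0
```

send_rows --rows '[{"x": 0, "y": 0, "z": 0, "wx": 0, "wy": 0, "wz": 0, "hand": 1}, {"x": 0, "y": 0, "z": 0.1, "wx": 0, "wy": 0, "wz": 0, "hand": 1}, {"x": 0, "y": 0, "z": 0.1, "wx": 0, "wy": 0, "wz": 0, "hand": 1}, {"x": 0, "y": 0, "z": 0.1, "wx": 0, "wy": 0, "wz": 0, "hand": 1}, {"x": 0, "y": 0, "z": 0.1, "wx": 0, "wy": 0, "wz": 0, "hand": 1}, {"x": 0, "y": 0, "z": 0.05, "wx": 0, "wy": 0, "wz": 0, "hand": 1}, {"x": 0, "y": 0, "z": 0, "wx": 0, "wy": 0, "wz": 0, "hand": 1}, {"x": 0, "y": 0, "z": 0, "wx": 0, "wy": 0, "wz": 0, "hand": 1}, {"x": 0, "y": 0, "z": 0, "wx": 0, "wy": 0, "wz": 0, "hand": 1}, {"x": 0, "y": 0, "z": 0, "wx": 0, "wy": 0, "wz": 0, "hand": 1}]'

```text
time: 9.62
tool_pos: [0.5292, 0.0318, 0.1]
tool_rot: [0.001, 0.549, 0.836, 0.001]
contact_force: [0.5, -1.0, -0.3]
gripper_width: 1.0
grasp_force: 0.0
```

```bash
python3 -c "
from h import *
go([.5276,.0319,.047])"
```

```text
t 9.62 pos [0.5292 0.0318 0.1   ] w 1.0 gf 0.0 F [ 0.53 -0.96 -0.34] vel 0.005
shift/turn units [ 0.0053 -0.0101  0.3533] [ 0.0026  0.0015 -0.0002]
```

send_rows --rows '[{"x": 0, "y": 0, "z": 0.1, "wx": 0, "wy": 0, "wz": 0, "hand": 1}, {"x": 0, "y": 0, "z": 0.1, "wx": 0, "wy": 0, "wz": 0, "hand": 1}, {"x": 0, "y": 0, "z": 0.1, "wx": 0, "wy": 0, "wz": 0, "hand": 1}, {"x": 0, "y": 0, "z": 0.05, "wx": 0, "wy": 0, "wz": 0, "hand": 1}, {"x": 0, "y": 0, "z": 0, "wx": 0, "wy": 0, "wz": 0, "hand": 0.6}, {"x": 0, "y": 0, "z": 0, "wx": 0, "wy": 0, "wz": 0, "hand": 0.6}, {"x": 0, "y": 0, "z": 0, "wx": 0, "wy": 0, "wz": 0, "hand": 0.6}, {"x": 0, "y": 0, "z": 0, "wx": 0, "wy": 0, "wz": 0, "hand": 0.6}, {"x": 0, "y": 0, "z": 0, "wx": 0, "wy": 0, "wz": 0, "hand": 0.6}, {"x": 0, "y": 0, "z": 0, "wx": 0, "wy": 0, "wz": 0, "hand": 0.6}]'

```text
time: 10.45
tool_pos: [0.5287, 0.032, 0.0468]
tool_rot: [0.001, 0.549, 0.836, 0.0]
contact_force: [0.0, -0.4, -0.0]
gripper_width: 0.797
grasp_force: 0.0
```

```bash
python3 -c "
from h import *
go([.5276,.0319,.047])"
```

```text
t 10.45 pos [0.5287 0.032  0.0468] w 0.797 gf 0.0 F [ 0.   -0.41 -0.02] vel 0.005
shift/turn units [ 0.0026 -0.0071 -0.001 ] [ 0.0015  0.0008 -0.0001]
```

send_rows --rows '[{"x": 0, "y": 0, "z": 0, "wx": 0, "wy": 0, "wz": 0, "hand": 0.55}, {"x": 0, "y": 0, "z": 0, "wx": 0, "wy": 0, "wz": 0, "hand": 0.53}, {"x": 0, "y": 0, "z": 0, "wx": 0, "wy": 0, "wz": 0, "hand": 0.52}, {"x": 0, "y": 0, "z": 0, "wx": 0, "wy": 0, "wz": 0, "hand": 0.51}, {"x": 0, "y": 0, "z": 0, "wx": 0, "wy": 0, "wz": 0, "hand": 0.5}, {"x": 0, "y": 0, "z": 0, "wx": 0, "wy": 0, "wz": 0, "hand": 0.49}, {"x": 0, "y": 0, "z": 0, "wx": 0, "wy": 0, "wz": 0, "hand": 0.49}, {"x": 0, "y": 0, "z": 0, "wx": 0, "wy": 0, "wz": 0, "hand": 0.49}, {"x": 0, "y": 0, "z": 0, "wx": 0, "wy": 0, "wz": 0, "hand": 0.49}, {"x": 0, "y": 0, "z": 0, "wx": 0, "wy": 0, "wz": 0, "hand": 0.49}]'

```text
time: 11.28
tool_pos: [0.5282, 0.032, 0.046]
tool_rot: [-0.0, 0.549, 0.836, -0.0]
contact_force: [-0.7, -0.8, 0.8]
gripper_width: 0.748
grasp_force: 0.0
```

```bash
python3 -c "
from h import *
from plant import grab_frame
for i in range(3):
  go([.5276,.0319,.047]);grab_frame('top')"
```

```text
t 11.28 pos [0.5282 0.032  0.046 ] w 0.748 gf 0.0 F [-0.7  -0.85  0.77] vel 0.002
shift/turn units [ 0.001  -0.0037 -0.0064] [-0.     -0.     -0.0001]
t 11.33 pos [0.5282 0.032  0.0461] w 0.745 gf 0.0 F [-0.45 -0.5   0.64] vel 0.003
shift/turn units [ 0.0009 -0.0037 -0.0063] [-0.     -0.     -0.0001]
t 11.38 pos [0.5282 0.032  0.0461] w 0.749 gf 0.0 F [-0.68 -0.22 -0.05] vel 0.001
shift/turn units [ 0.0011 -0.0039 -0.0062] [ 0.      0.     -0.0001]
```

send_rows --rows '[{"x": 0, "y": 0, "z": -0.01, "wx": 0, "wy": 0, "wz": 0, "hand": 0.48}, {"x": 0, "y": 0, "z": 0, "wx": 0, "wy": 0, "wz": 0, "hand": 0.46}, {"x": 0, "y": 0, "z": 0, "wx": 0, "wy": 0, "wz": 0, "hand": 0.44}, {"x": 0, "y": 0, "z": 0, "wx": 0, "wy": 0, "wz": 0, "hand": 0.4}, {"x": 0, "y": 0, "z": 0, "wx": 0, "wy": 0, "wz": 0, "hand": 0.3}, {"x": 0, "y": 0, "z": 0, "wx": 0, "wy": 0, "wz": 0, "hand": -1}, {"x": 0, "y": 0, "z": 0, "wx": 0, "wy": 0, "wz": 0, "hand": -1}, {"x": 0, "y": 0, "z": 0, "wx": 0, "wy": 0, "wz": 0, "hand": -1}, {"x": 0, "y": 0, "z": 0, "wx": 0, "wy": 0, "wz": 0, "hand": -1}, {"x": 0, "y": 0, "z": 0, "wx": 0, "wy": 0, "wz": 0, "hand": -1}]'

```text
time: 12.27
tool_pos: [0.5283, 0.032, 0.0479]
tool_rot: [0.0, 0.549, 0.836, -0.0]
contact_force: [-2.0, 0.1, 6.0]
gripper_width: 0.716
grasp_force: 66.6
```

```bash
python3 -c "
from h import *
go([.5276,.0319,.1])"
```

```text
t 12.27 pos [0.5283 0.032  0.0479] w 0.716 gf 66.6 F [-2.02  0.08  6.05] vel 0.001
shift/turn units [ 0.0014 -0.0043 -0.3472] [-0.0001  0.0001  0.    ]
```

send_rows --rows '[{"x": 0, "y": 0, "z": -0.01, "wx": 0, "wy": 0, "wz": 0, "hand": -1}, {"x": 0, "y": 0, "z": -0.01, "wx": 0, "wy": 0, "wz": 0, "hand": -1}, {"x": 0, "y": 0, "z": -0.01, "wx": 0, "wy": 0, "wz": 0, "hand": -1}, {"x": 0, "y": 0, "z": -0.01, "wx": 0, "wy": 0, "wz": 0, "hand": -1}, {"x": 0, "y": 0, "z": -0.01, "wx": 0, "wy": 0, "wz": 0, "hand": -1}, {"x": 0, "y": 0, "z": -0.01, "wx": 0, "wy": 0, "wz": 0, "hand": -1}, {"x": 0, "y": 0, "z": -0.01, "wx": 0, "wy": 0, "wz": 0, "hand": -1}, {"x": 0, "y": 0, "z": -0.01, "wx": 0, "wy": 0, "wz": 0, "hand": -1}, {"x": 0, "y": 0, "z": -0.01, "wx": 0, "wy": 0, "wz": 0, "hand": -1}, {"x": 0, "y": 0, "z": -0.01, "wx": 0, "wy": 0, "wz": 0, "hand": -1}]'

```text
time: 13.1
tool_pos: [0.5282, 0.032, 0.0627]
tool_rot: [0.0, 0.549, 0.836, 0.0]
contact_force: [0.0, -0.2, -3.8]
gripper_width: 0.719
grasp_force: 65.7
```

```bash
python3 -c "
from h import *
go([.5283,.0320,.1])"
```

```text
t 13.1 pos [0.5282 0.032  0.0627] w 0.719 gf 65.7 F [ 0.03 -0.16 -3.78] vel 0.033
shift/turn units [-0.0003  0.0007 -0.2485] [ 0.0001  0.     -0.0001]
```

send_rows --rows '[{"x": 0, "y": 0, "z": -0.014, "wx": 0, "wy": 0, "wz": 0, "hand": -1}, {"x": 0, "y": 0, "z": -0.014, "wx": 0, "wy": 0, "wz": 0, "hand": -1}, {"x": 0, "y": 0, "z": -0.014, "wx": 0, "wy": 0, "wz": 0, "hand": -1}, {"x": 0, "y": 0, "z": -0.014, "wx": 0, "wy": 0, "wz": 0, "hand": -1}, {"x": 0, "y": 0, "z": -0.014, "wx": 0, "wy": 0, "wz": 0, "hand": -1}, {"x": 0, "y": 0, "z": -0.014, "wx": 0, "wy": 0, "wz": 0, "hand": -1}, {"x": 0, "y": 0, "z": -0.014, "wx": 0, "wy": 0, "wz": 0, "hand": -1}, {"x": 0, "y": 0, "z": -0.014, "wx": 0, "wy": 0, "wz": 0, "hand": -1}, {"x": 0, "y": 0, "z": -0.014, "wx": 0, "wy": 0, "wz": 0, "hand": -1}, {"x": 0, "y": 0, "z": -0.014, "wx": 0, "wy": 0, "wz": 0, "hand": -1}]'

```text
time: 13.93
tool_pos: [0.5282, 0.032, 0.0838]
tool_rot: [0.0, 0.549, 0.836, 0.0]
contact_force: [0.2, -0.9, -4.1]
gripper_width: 0.724
grasp_force: 65.7
```

send_rows --rows '[{"x": 0, "y": 0, "z": -0.03, "wx": 0, "wy": 0, "wz": 0, "hand": -1}, {"x": 0, "y": 0, "z": -0.06, "wx": 0, "wy": 0, "wz": 0, "hand": -1}, {"x": 0, "y": 0, "z": -0.09, "wx": 0, "wy": 0, "wz": 0, "hand": -1}, {"x": 0, "y": 0, "z": -0.1, "wx": 0, "wy": 0, "wz": 0, "hand": -1}, {"x": 0, "y": 0, "z": -0.1, "wx": 0, "wy": 0, "wz": 0, "hand": -1}, {"x": 0, "y": 0, "z": -0.1, "wx": 0, "wy": 0, "wz": 0, "hand": -1}, {"x": 0, "y": 0, "z": -0.1, "wx": 0, "wy": 0, "wz": 0, "hand": -1}, {"x": 0, "y": 0, "z": -0.1, "wx": 0, "wy": 0, "wz": 0, "hand": -1}, {"x": 0, "y": 0, "z": -0.07, "wx": 0, "wy": 0, "wz": 0, "hand": -1}, {"x": 0, "y": 0, "z": -0.03, "wx": 0, "wy": 0, "wz": 0, "hand": -1}]'

```text
time: 14.77
tool_pos: [0.5293, 0.0319, 0.2034]
tool_rot: [0.002, 0.549, 0.836, 0.001]
contact_force: [0.3, 0.7, -3.2]
gripper_width: 0.719
grasp_force: 66.1
```

```bash
python3 -c "
from h import *
go([.5283+.2295,.0320+.0993,.204])"
```

```text
t 14.77 pos [0.5293 0.0319 0.2034] w 0.719 gf 66.1 F [ 0.26  0.73 -3.22] vel 0.078
shift/turn units [0.0032 1.6613 0.0019] [ 0.0045  0.0024 -0.0001]
```

Level and straight. Now the sideways carry: 1.66 units along tool y in 20 rows.

send_rows --rows '[{"x": 0, "y": 0.03, "z": 0, "wx": 0, "wy": 0, "wz": 0, "hand": -1}, {"x": 0, "y": 0.06, "z": 0, "wx": 0, "wy": 0, "wz": 0, "hand": -1}, {"x": 0, "y": 0.09, "z": 0, "wx": 0, "wy": 0, "wz": 0, "hand": -1}, {"x": 0, "y": 0.1, "z": 0, "wx": 0, "wy": 0, "wz": 0, "hand": -1}, {"x": 0, "y": 0.1, "z": 0, "wx": 0, "wy": 0, "wz": 0, "hand": -1}, {"x": 0, "y": 0.1, "z": 0, "wx": 0, "wy": 0, "wz": 0, "hand": -1}, {"x": 0, "y": 0.1, "z": 0, "wx": 0, "wy": 0, "wz": 0, "hand": -1}, {"x": 0, "y": 0.1, "z": 0, "wx": 0, "wy": 0, "wz": 0, "hand": -1}, {"x": 0, "y": 0.1, "z": 0, "wx": 0, "wy": 0, "wz": 0, "hand": -1}, {"x": 0, "y": 0.1, "z": 0, "wx": 0, "wy": 0, "wz": 0, "hand": -1}]'

```text
time: 15.6
tool_pos: [0.6498, 0.0851, 0.1981]
tool_rot: [-0.001, 0.549, 0.836, -0.001]
contact_force: [0.8, -1.2, -3.1]
gripper_width: 0.72
grasp_force: 66.1
```

send_rows --rows '[{"x": 0, "y": 0.1, "z": 0, "wx": 0, "wy": 0, "wz": 0, "hand": -1}, {"x": 0, "y": 0.1, "z": 0, "wx": 0, "wy": 0, "wz": 0, "hand": -1}, {"x": 0, "y": 0.1, "z": 0, "wx": 0, "wy": 0, "wz": 0, "hand": -1}, {"x": 0, "y": 0.1, "z": 0, "wx": 0, "wy": 0, "wz": 0, "hand": -1}, {"x": 0, "y": 0.1, "z": 0, "wx": 0, "wy": 0, "wz": 0, "hand": -1}, {"x": 0, "y": 0.1, "z": 0, "wx": 0, "wy": 0, "wz": 0, "hand": -1}, {"x": 0, "y": 0.08, "z": 0, "wx": 0, "wy": 0, "wz": 0, "hand": -1}, {"x": 0, "y": 0.06, "z": 0, "wx": 0, "wy": 0, "wz": 0, "hand": -1}, {"x": 0, "y": 0.04, "z": 0, "wx": 0, "wy": 0, "wz": 0, "hand": -1}, {"x": 0, "y": 0, "z": 0, "wx": 0, "wy": 0, "wz": 0, "hand": -1}]'

```text
time: 16.43
tool_pos: [0.7571, 0.1316, 0.198]
tool_rot: [-0.001, 0.549, 0.836, -0.001]
contact_force: [-0.7, 0.3, -2.7]
gripper_width: 0.716
grasp_force: 66.3
```

send_rows --rows '[{"x": 0, "y": 0, "z": 0, "wx": 0, "wy": 0, "wz": 0, "hand": -1}, {"x": 0, "y": 0, "z": 0, "wx": 0, "wy": 0, "wz": 0, "hand": -1}, {"x": 0, "y": 0, "z": 0, "wx": 0, "wy": 0, "wz": 0, "hand": -1}, {"x": 0, "y": 0, "z": 0, "wx": 0, "wy": 0, "wz": 0, "hand": -1}, {"x": 0, "y": 0, "z": 0, "wx": 0, "wy": 0, "wz": 0, "hand": -1}, {"x": 0, "y": 0, "z": 0, "wx": 0, "wy": 0, "wz": 0, "hand": -1}, {"x": 0, "y": 0, "z": 0, "wx": 0, "wy": 0, "wz": 0, "hand": -1}, {"x": 0, "y": 0, "z": 0, "wx": 0, "wy": 0, "wz": 0, "hand": -1}, {"x": 0, "y": 0, "z": 0, "wx": 0, "wy": 0, "wz": 0, "hand": -1}, {"x": 0, "y": 0, "z": 0, "wx": 0, "wy": 0, "wz": 0, "hand": -1}]'

```text
time: 17.27
tool_pos: [0.7567, 0.1309, 0.2006]
tool_rot: [0.0, 0.549, 0.836, 0.0]
contact_force: [-0.4, 0.7, -4.0]
gripper_width: 0.716
grasp_force: 66.3
```

Run:
```python
from h import *
from plant import grab_frame
import cv2
go([.5283+.2295,.0320+.0993,.204])
cv2.imwrite("pics/f1.png",cv2.resize(grab_frame("scene")[130:370,200:440],None,fx=2.4,fy=2.4,interpolation=cv2.INTER_CUBIC))
```

```text
t 17.27 pos [0.7567 0.1309 0.2006] w 0.716 gf 66.3 F [-0.44  0.69 -3.97] vel 0.002
shift/turn units [-0.0002  0.0079 -0.0229] [ 0.0001  0.     -0.0001]
```

View pics/f1.png

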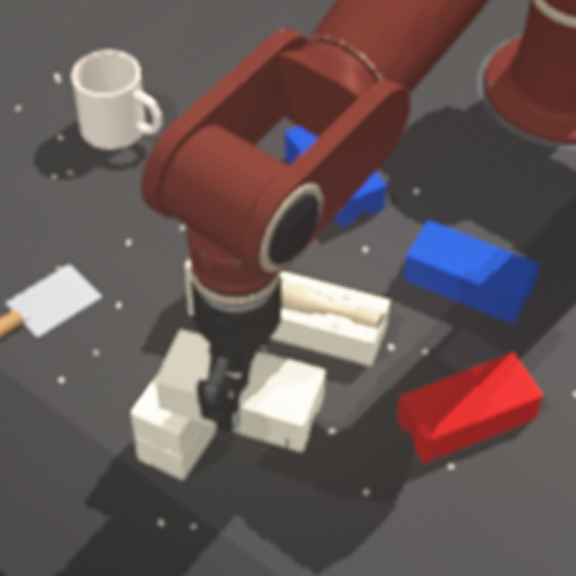

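The picture shows the upper half held level at (235,395) and the cream vase still lying in the lower half at (330,310). The base piece stands behind the wrist at (190,290), and the small mould at (175,430) is untouched. I'll trim the height by 3 mm and hold.

send_rows --rows '[{"x": 0, "y": 0, "z": -0.012, "wx": 0, "wy": 0, "wz": 0, "hand": -1}, {"x": 0, "y": 0, "z": -0.011, "wx": 0, "wy": 0, "wz": 0, "hand": -1}, {"x": 0, "y": 0, "z": 0, "wx": 0, "wy": 0, "wz": 0, "hand": -1}, {"x": 0, "y": 0, "z": 0, "wx": 0, "wy": 0, "wz": 0, "hand": -1}, {"x": 0, "y": 0, "z": 0, "wx": 0, "wy": 0, "wz": 0, "hand": -1}, {"x": 0, "y": 0, "z": 0, "wx": 0, "wy": 0, "wz": 0, "hand": -1}, {"x": 0, "y": 0, "z": 0, "wx": 0, "wy": 0, "wz": 0, "hand": -1}, {"x": 0, "y": 0, "z": 0, "wx": 0, "wy": 0, "wz": 0, "hand": -1}, {"x": 0, "y": 0, "z": 0, "wx": 0, "wy": 0, "wz": 0, "hand": -1}, {"x": 0, "y": 0, "z": 0, "wx": 0, "wy": 0, "wz": 0, "hand": -1}]'

```text
time: 18.15
tool_pos: [0.7567, 0.1309, 0.204]
tool_rot: [-0.0, 0.549, 0.836, -0.0]
contact_force: [-0.1, -0.1, -4.7]
gripper_width: 0.719
grasp_force: 66.3
```

```bash
python3 -c "
from h import *
from plant import job_done
go([.7578,.1313,.204]); print(job_done())"
```

```text
t 18.15 pos [0.7567 0.1309 0.204 ] w 0.719 gf 66.3 F [-0.11 -0.11 -4.67] vel 0.002
shift/turn units [-0.0003  0.0079 -0.0002] [-0.0001 -0.     -0.0001]
the job is handed in; nothing more can be done
None
```

The mould is open and the job was handed in at 18 s: the base piece is drawn about 4.5 cm back and standing, the vase is still in the lower half, and the upper half is held level and still about 25 cm to the side, underside about 20 cm above the bench.

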